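# Change the back of the old picture frame and fit the new backs to three frames

### The arm

A 7-joint arm with a two-finger parallel gripper is mounted at the origin on a cart in front of the work surface, level with it; the furniture and walls round the work are solid. World frame = base frame: x ahead of the robot, y to its left, z up, the work surface at z = 0. Lengths are in m, angles in rad, forces in N, time in s.
With the tool pointing down it reaches from about 0.4 to 0.9 m from the base axis. Payload 5.6 kg.
Tool frame: the origin (TCP) lies on the centre line of the jaws, within the pads' length; the fingertips stand 22 mm ahead of it and the grasp point (between the pads) lies 3 mm ahead of it; z points along the fingers, y is the line along which they close (so a half turn about z gives the same grasp; the last joint's range is limited). The gripper opens to 92 mm and grips with 3 to 60 N. Pads are 20 mm wide; open, the fingers measure 128 mm over their backs; the gripper's body (75 mm by 189 mm) begins 69 mm behind the grasp point.
Start: joints at [-1.266, 0.468, -0.012, 1.603, 0.006, 1.071, -0.056], TCP at [0.222, 0.611, 0.237] pointing down, gripper open.
Joint ranges: [-2.53, 2.53], [-0.31, 2.02], [-1.57, 1.55], [0.28, 2.44], [-1.29, 4.43], [0.15, 1.84], [-2.92, 2.92]. Speed limits (rad/s): [2.57, 2.57, 3.14, 3.14, 3.14, 3.14, 3.14].

### API

Orientations are given as a unit quaternion [x, y, z, w].
In Python, from station import bot, vision gives the robot as it stands. The module is installed in compiled form; this text tells all that it offers.
- The arm moves only by the tool apply_moves, never from a script. Its arguments are lists of equal length, an entry for each row: "slide": the shift along the tool's x, y, z in cm, a list of three; "rot": the turn, a rotation vector about the tool's x, y, z in degrees, a list of three; "jaw": the opening, from 0 (shut) to 1 (fully open). In form: {"slide": [[x, y, z], ...], "rot": [[wx, wy, wz], ...], "jaw": [jaw, ...]}. A call has 1 to 20 rows; each row is the pose to reach, as a shift and turn from the pose commanded when the call began, along the tool's axes at that moment; what a row does not reach only later rows make up. A row lasts 1/8 s, in which the tool goes at most 62.5 mm and 10.7 degrees, less where a joint would pass 70% of its speed; a pose out of reach is approached as far as the arm can. A call with a gripper value outside its range is refused whole. The fingers move at their own pace and stop on an object; "squeeze" is the grip in N (left out, the last holds). Time passes only in rows, so rows that repeat a pose let the fingers close. It gives the time, the measured TCP pose, the force, the opening and the grip force at its end, in the units of the state.
- bot.sense(): the state, without advancing time (a new reading comes with each control period).
- vision.get_image(name): name is "side" or "top" or "wrist"; returns a dict with "pixels" (384x512x3 uint8, red, green, blue), "range_z" (384x512 float32, m along the optical axis (not along the pixel's ray), 0 where there is no reading), "mtx" (3x3 intrinsics, pixels), "R" (3x3) and "t" (3): a world point X has camera coordinates R X + t; the wrist camera has in their place "mount" (4x4, takes a point from camera to tool coordinates, whose origin is the TCP and whose axes are the flange's). Camera axes: x right, y down, z forward; pixel columns grow to the right and rows downward; lengths in m; the calibration is good to about 2 mm. A picture is of the moment at which its call begins: read the wrist's pose just before it.
- bot.job_done(): hands the job in; it is judged then, once.
The state is a dict: "time_s": time; "joint_positions": joint angles; "joint_velocities": joint speeds; "joint_efforts": joint torques, N m; "position": TCP position; "eef_rot": TCP orientation; "force": force on the tool from outside, world axes, zero at the start; "ft_torque": the same for the moment, N m; "grip_width": opening from 0.0 (shut) to 1.0 (fully open); "finger_force": force on a finger pad.
Only numpy, scipy, OpenCV 4.12 (cv2) and the standard library are available. Lean on these libraries where they do the work, as an engineer would, in place of code of your own. Each camera call takes 0.05 s, during which the arm holds its last target. There are 200 camera calls.

### The job

Three picture frames lie face down on the bench. Turn the two wooden turn buttons of the dark frame aside, lift its old dark back out and lay it flat in the green tray, batten up; then put each of the three new plywood backs into the frame it fits, batten up and fully down in the rebate. Leave the dark frame's buttons turned aside, so that I can check the fit, and do not shift the pencil, the small oilstone or the jar of screws.

Things in the scene. Friction and masses are not known exactly. Their poses are not given: they have to be found in the camera images.
- frame_dark: the largest frame, dark brown wood, 155 x 120 mm outside, with two turn buttons on its short rails; at the start the old back lies in it, locked by them. Rails 16 mm wide, 20 mm high; within them a ledge 9 mm above the bench takes its back with 4 mm to spare all round. Fixed. Origin: underside centre; x along the long side, z up. Its rebate is 123 x 88 mm.
- frame_narrow: white painted oblong frame, 155 x 90 mm outside, empty (the grey card back of its print shows inside). Rails 16 mm wide, 20 mm high; within them a ledge 9 mm above the bench takes its back with 4 mm to spare all round. Fixed. Origin: underside centre; x along the long side, z up. Its rebate is 123 x 58 mm.
- frame_square: square frame of mid-brown wood, 116 x 116 mm outside, empty (the grey card back of its print shows inside). Rails 16 mm wide, 20 mm high; within them a ledge 9 mm above the bench takes its back with 4 mm to spare all round. Fixed. Origin: underside centre; x and y along the sides, z up. Its rebate is 84 x 84 mm.
- tray: open green tray, 160 x 125 x 24 mm outside, walls and floor 5 mm thick, for the old back. It does not move. Origin: centre of the underside, on the bench; x along the long side, z up.
- old_back: the old back in the dark frame: dark brown panel, 115 x 80 x 9 mm (long side along x), with strips of old tape at its ends; 0.08 to 0.15 kg; a wooden batten 50 x 16 mm, 20 mm tall, stands along its middle, parallel to x (grasp it across its 16 mm; its top is 29 mm above the panel's underside). Origin: centre of the panel's underside; z up, to the batten's side.
- new_back: the large new plywood back, for the dark frame: 115 x 80 x 9 mm (long side along x), 0.08 to 0.15 kg, lying on the bench; a wooden batten 50 x 16 mm, 20 mm tall, stands along its middle, parallel to x (grasp it across its 16 mm; its top is 29 mm above the panel's underside). Origin: centre of the panel's underside; z up, to the batten's side.
- narrow_back: the narrow new plywood back, for the white frame: 115 x 50 x 9 mm (long side along x), about 0.08 kg, lying on the bench; a wooden batten 50 x 16 mm, 20 mm tall, stands along its middle, parallel to x (grasp it across its 16 mm; its top is 29 mm above the panel's underside). Origin: centre of the panel's underside; z up, to the batten's side.
- square_back: the square new plywood back, for the square frame: 76 x 76 x 9 mm, about 0.08 kg, lying on the bench; any quarter turn fits; a wooden batten 50 x 16 mm, 20 mm tall, stands along its middle, parallel to x (grasp it across its 16 mm; its top is 29 mm above the panel's underside). Origin: centre of the panel's underside; z up, to the batten's side.
- button_a (a joint): wooden turn button, 40 x 14 mm, round ends, at z = 20.5 to 31.5 mm on the dark frame's +x short rail. It turns on its own centre, at x = +69.5 mm, y = 0 of the frame. Rad, anticlockwise from above: 0 along the frame's x, locking the back; +1.57 or -1.57 along the rail, clear (stops at 1.7). Light friction, stays where left; pinch across 14 mm and turn.
- button_b (a joint): wooden turn button, 40 x 14 mm, round ends, at z = 20.5 to 31.5 mm on the dark frame's -x short rail. It turns on its own centre, at x = -69.5 mm, y = 0 of the frame. Rad, anticlockwise from above: 0 along the frame's x, locking the back; +1.57 or -1.57 along the rail, clear (stops at 1.7). Light friction, stays where left; pinch across 14 mm and turn.
- pencil: bystander: brown carpenter's pencil, 166 x 12 x 9 mm, lying at the near right of the work. Leave it where it lies.
- whetstone: bystander: small black and grey oilstone, 62 x 26 x 16 mm, lying at the near left of the work. Leave it where it lies.
- screw_jar: bystander: glass jar with a brown lid, 66 mm across, 98 mm tall, at the far edge of the bench. Leave it standing there.

How it is judged:
On the way, in this order (a step that is already met when the one before it is completed fails the run):
1. both turn buttons are turned aside ((value of joint button_a above 1.15 rad or value of joint button_a below -1.15 rad) and (value of joint button_b above 1.15 rad or value of joint button_b below -1.15 rad)), for 0.2 s.
2. the old back lies flat in the tray (horizontal distance between old_back and tray below 0.027 m and z of old_back in the frame of tray below 0.0085 m and angle between old_back's own z axis and vertical below 0.05 rad), for 0.2 s.
At the end, for the whole second after the job is handed in: Old back flat on the tray floor, within 27 mm of its centre; each new back flat on the ledge of its own frame (8 mm of centre, 0.15 rad, 3 mm of height); all battens up; both buttons over 1.15 rad from locking; all at rest (all of step 1 and all of step 2 and horizontal distance between new_back and frame_dark below 0.008 m and z of new_back in the frame of frame_dark between 0.006 and 0.0115 m and angle between each of new_back, narrow_back, square_back's own z axis and vertical below 0.05 rad and angle between the x axis of new_back and the x axis of frame_dark, either way round below 0.15 rad and horizontal distance between narrow_back and frame_narrow below 0.008 m and z of narrow_back in the frame of frame_narrow between 0.006 and 0.0115 m and angle between the x axis of narrow_back and the x axis of frame_narrow, either way round below 0.15 rad and horizontal distance between square_back and frame_square below 0.008 m and z of square_back in the frame of frame_square between 0.006 and 0.0115 m and (angle between the x axis of square_back and the x axis of frame_square, either way round below 0.15 rad or angle between the x axis of square_back and the y axis of frame_square, either way round below 0.15 rad) and linear speed of each of old_back, new_back, narrow_back, square_back below 0.02 m/s); the robot touches nothing.
It fails at once if the pencil, the oilstone or the jar is shifted by more than 30 mm or the jar is tipped (distance of any of whetstone, pencil, screw_jar from where it was at the start of the episode above 0.03 m or angle between screw_jar's own z axis and vertical above 0.3 rad).
It also fails if it takes over 120 s, if anything falls off the work surface, if the arm or the gripper's body presses on something with over 40 N, if the wrist force passes 120 N, or if a joint passes its speed limit or range.

## Working session

There is one attempt and no reset: what is moved stays moved. The work goes in short steps, Python scripts to look and compute and a tool call to move; the robot and the scene stay as the last step left them, time stands still between calls to the robot, and variables do not carry over. Pictures are saved under pics/ and viewed, at most 14 in all, crops included, and the job is handed in when it is done.

Besides the shell and the picture viewer there is one more tool, called after ">>>" as name(argument=value, ...) on one line, values as JSON. apply_moves: Moves the arm, as the interface text tells. Its arguments: {"type":"object","properties":{"slide":{"type":"array"},"rot":{"type":"array"},"jaw":{"type":"array"},"squeeze":{"type":"number"}},"required":["slide","rot","jaw"]}

```bash
mkdir -p pics; python3 - <<'E'
from station import bot, vision
import cv2, numpy as np
s=bot.sense(); print({k:np.round(v,3) for k,v in s.items()})
for n in ("top","side"):
    d=vision.get_image(n); np.savez(f"{n}0.npz",**d)
    cv2.imwrite(f"pics/{n}0.png",cv2.resize(d["pixels"][:,:,::-1],(800,600),interpolation=cv2.INTER_CUBIC)); print(n,d["mtx"],d["R"],d["t"])
E
```

```text
{'time_s': np.float64(0.0), 'joint_positions': array([-1.266,  0.468, -0.012,  1.604,  0.006,  1.071, -0.056]), 'joint_velocities': array([-0.001, -0.001, -0.   , -0.   ,  0.001, -0.001, -0.001]), 'joint_efforts': array([-0.0000e+00, -5.2058e+01, -1.2000e-02, -2.4375e+01, -5.7000e-02,
        1.7000e-02,  0.0000e+00]), 'position': array([0.221, 0.611, 0.236]), 'eef_rot': array([ 0.173,  0.985, -0.001, -0.   ]), 'force': array([-0.031,  0.22 ,  0.443]), 'ft_torque': array([ 0.061,  0.033, -0.003]), 'finger_force': np.float64(0.0), 'grip_width': np.float64(1.0)}
top [[495.55480409   0.         253.78766923]
 [  0.         495.55480409 192.65407561]
 [  0.           0.           1.        ]] [[-0.01960059 -0.99961316 -0.01973205]
 [-0.98616021  0.02257905 -0.16425049]
 [ 0.16463248  0.01623955 -0.98622129]] [0.02627436 0.54994049 1.6038473 ]
side [[352.90444773   0.         252.32754483]
 [  0.         352.90444773 190.97108985]
 [  0.           0.           1.        ]] [[ 0.986999   -0.1602582   0.01225864]
 [-0.05964905 -0.4360532  -0.89794187]
 [ 0.14924797  0.88553652 -0.43994332]] [-0.50617558  0.08568938  1.07549359]
```

View pics/top0.png

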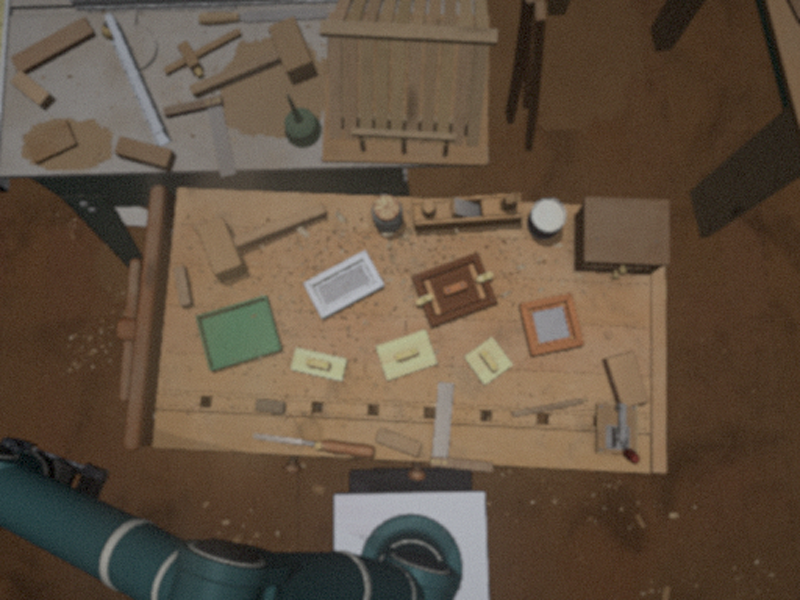

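View pics/side0.png

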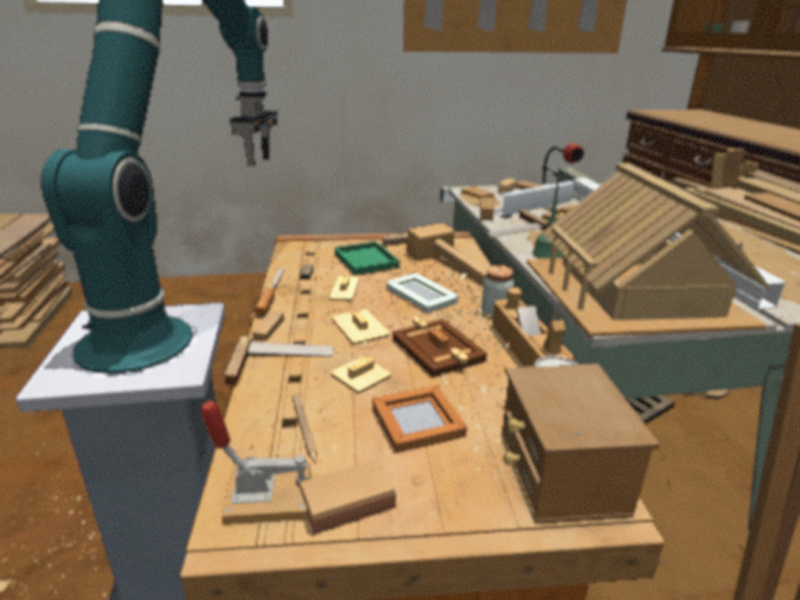

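The top view (800x600) shows the tray at (240,333), white frame (344,284), dark frame (455,290) with its buttons at (425,299) and (485,278), and square frame (551,324). The new backs are narrow (319,364), large (406,354) and square (488,361). The pencil is at (548,407), the oilstone at (270,406), and the brown-lidded jar at (388,212). The side view agrees.

```bash
cat > h.py <<'E'
import numpy as np, cv2
from scipy.spatial.transform import Rotation as Rn
from station import bot, vision
def pose():
    s=bot.sense(); R=Rn.from_quat(s["eef_rot"]).as_matrix(); return np.array(s["position"]),R,s
def yaw(R): return np.degrees(np.arctan2(R[1,0],R[0,0]))
def cast(d,uv,z):
    """pixels -> world on plane z"""
    uv=np.atleast_2d(uv).astype(float)
    r=np.c_[uv,np.ones(len(uv))]@np.linalg.inv(d["mtx"]).T
    o=-d["R"].T@d["t"]; w=r@d["R"]
    return o+w*((z-o[2])/w[:,2:])
def wrist():
    p,R,s=pose(); d=vision.get_image("wrist"); M=d["mount"]
    Rwc=R@M[:3,:3]; c=p+R@M[:3,3]
    d["R"]=Rwc.T; d["t"]=-Rwc.T@c; return d
def rect(d,mask,z,near,amin=80):
    """world minAreaRect of the blob nearest to pixel near: centre, sizes, angle of long side (deg)"""
    cs=[c for c in cv2.findContours(mask.astype(np.uint8),cv2.RETR_EXTERNAL,cv2.CHAIN_APPROX_NONE)[0] if cv2.contourArea(c)>amin]
    if not cs: return None
    c=min(cs,key=lambda c:np.linalg.norm(c[:,0].mean(0)-near))
    w=cast(d,c[:,0],z)[:,:2]*1000
    (x,y),(a,b),t=cv2.minAreaRect(w.astype(np.float32))
    if b>a: a,b,t=b,a,t+90
    return np.round([x,y,a,b,(t+90)%180-90],1)
def go(x,y,z,a):
    """slide (cm) and rot z (deg) to reach TCP x,y,z (mm), yaw a (tool x), tool down"""
    p,R,s=pose(); sl=R.T@(np.array([x,y,z])/1000-p)*100
    a=np.radians(a); T=np.array([[np.cos(a),np.sin(a),0],[np.sin(a),-np.cos(a),0],[0,0,-1.]])
    return np.round(sl,2),np.round(Rn.from_matrix(R.T@T).as_rotvec(degrees=True),1)
E
python3 - <<'E'
from h import *
d=dict(np.load("top0.npz")); hsv=cv2.cvtColor(d["pixels"],cv2.COLOR_RGB2HSV)
k=1.5625**1
def P(u,v): return np.array([u,v])*0.64
H,S,V=[hsv[...,i].astype(int) for i in range(3)]
for n,q in dict(tray=(240,333),white=(310,290),dark=(430,270),sq=(530,325),yel=(390,360),ysq=(480,375),card=(550,325)).items():
    u,v=P(*q).astype(int); print(n,hsv[v,u])
yel=(H>22)&(H<33)&(S>60)&(V>170)
green=(H>45)&(H<85)&(S>80)
for n,m,z,q in [("tray",green,.024,(240,333)),("narrow",yel,.009,(319,364)),("new",yel,.009,(406,354)),("sqb",yel,.009,(488,361)),("white",(S<50)&(V>150),.02,(344,284)),("dark",(V<110)&(S>90),.02,(455,290)),("sqf",(H<12)&(S>110)&(V>120),.02,(551,324))]:
    print(n,rect(d,m,z,P(*q)))
for n,q,z in [("pencil",(548,407),.005),("stone",(270,406),.01),("jar",(388,205),.098),("btnA?",(485,278),.03),("btnB?",(425,299),.03)]: print(n,cast(d,P(*q),z).round(3))
print(go(430,40,330,-20), pose()[0],yaw(pose()[1]))
E
```

```text
tray [ 62  61 118]
white [130   9 178]
dark [ 13 113 120]
sq [ 12 131 150]
yel [ 22  67 175]
ysq [ 30  53 174]
card [150   2 145]
tray None
narrow [ 431.1 -173.4   69.1   51.7  -55.4]
new [ 431.1 -173.4   69.1   51.7  -55.4]
sqb [ 431.1 -173.4   69.1   51.7  -55.4]
white [597.9 131.3 156.9  89.5 -62.8]
dark [ 575.  -107.8  169.6  123.3  -70.8]
sqf None
pencil [[ 0.321 -0.302  0.005]]
stone [[0.335 0.29  0.01 ]]
jar [[0.747 0.028 0.098]]
btnA? [[ 0.599 -0.177  0.03 ]]
btnB? [[ 0.556 -0.046  0.03 ]]
(array([-39.06, -46.55,  -9.35]), array([-0.000e+00, -1.000e-01, -1.799e+02])) [0.2214146  0.61060614 0.23573653] 160.0732341031261
```

```bash
python3 - <<'E'
from h import *
print(go(480,150,380,110)); print(go(480,-110,380,110)); print(vision.get_image("wrist")["mount"].round(3).tolist())
E
```

```text
(array([-40.01, -34.51, -14.37]), array([-0.1,  0. , 50.1]))
(array([-48.87, -58.96, -14.33]), array([-0.1,  0. , 50.1]))
[[-0.001, -0.967, -0.255, 0.071], [1.0, -0.001, -0.0, 0.0], [-0.0, -0.255, 0.967, -0.148], [0.0, 0.0, 0.0, 1.0]]
```

>>> apply_moves(slide=[[-4, -3.5, -1.5], [-8, -7, -3], [-12, -10.4, -4.3], [-16, -13.8, -5.7], [-20, -17.2, -7.2], [-24, -20.7, -8.6], [-28, -24.2, -10], [-32, -27.6, -11.5], [-36, -31, -13], [-40, -34.5, -14.4], [-40, -34.5, -14.4], [-40, -34.5, -14.4]], rot=[[0, 0, 5], [0, 0, 10], [0, 0, 15], [0, 0, 20], [0, 0, 25], [0, 0, 30], [0, 0, 35], [0, 0, 40], [0, 0, 45], [0, 0, 50], [0, 0, 50], [0, 0, 50]], jaw=[1, 1, 1, 1, 1, 1, 1, 1, 1, 1, 1, 1])

```text
time_s: 1.65
position: [0.4795, 0.1509, 0.3802]
eef_rot: [0.573, 0.82, -0.0, -0.0]
force: [0.4, 0.1, 1.1]
grip_width: 1.003
finger_force: 0.0
```

```bash
python3 - <<'E'
from h import *
d=wrist(); np.savez("w1.npz",**d); cv2.imwrite("pics/w1.png",d["pixels"][:,:,::-1]); p,R,s=pose(); print(p,yaw(R)); print(go(480,-110,380,110))
E
```

```text
[0.47921634 0.15154305 0.38005431] 110.20066442049092
(array([-24.57,  -8.96,   0.  ]), array([-0.1, -0. ,  0.2]))
```

View pics/w1.png

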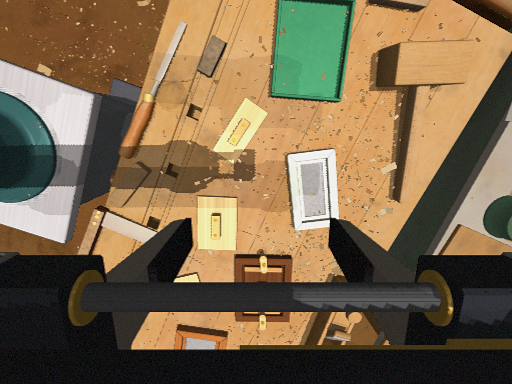

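The wrist view shows the whole tray (312,50), narrow back (240,127), white frame (314,190) and large back (217,223). The fingers hide the dark frame (263,288). I'll move along for the rest.

>>> apply_moves(slide=[[-5, -2, 0], [-10, -4, 0], [-15, -6, 0], [-20, -6, 0], [-20, -6, 0], [-20, -6, 0]], rot=[[0, 0, 0], [0, 0, 0], [0, 0, 0], [0, 0, 0], [0, 0, 0], [0, 0, 0]], jaw=[1, 1, 1, 1, 1, 1])

```text
time_s: 2.45
position: [0.4921, -0.0561, 0.38]
eef_rot: [0.572, 0.82, -0.0, -0.001]
force: [-0.7, 0.5, -0.1]
grip_width: 1.0
finger_force: 0.0
```

```bash
python3 - <<'E'
from h import *
d=wrist(); np.savez("w2.npz",**d); cv2.imwrite("pics/w2.png",d["pixels"][:,:,::-1]); print(pose()[0])
d=dict(np.load("w1.npz")); hsv=cv2.cvtColor(d["pixels"],cv2.COLOR_RGB2HSV)
for q in [(312,50),(250,110),(295,180),(314,190),(230,205),(240,130),(217,228),(250,170),(240,290),(180,330)]: print(q,hsv[q[1],q[0]], d["range_z"][q[1],q[0]])
E
```

```text
[ 0.49209687 -0.05576322  0.38006444]
(312, 50) [ 72 128 167] 0.47527462
(250, 110) [ 24  90 243] 0.4966219
(295, 180) [ 34  15 239] 0.5181631
(314, 190) [  9  15 174] 0.5366933
(230, 205) [ 23  95 243] 0.54292965
(240, 130) [ 22 120 242] 0.48792663
(217, 228) [ 24 114 243] 0.53371876
(250, 170) [ 14 133 102] 0.534635
(240, 290) [15 12 41] 0.07448848
(180, 330) [ 14 192  97] 0.6078221
```

View pics/w2.png

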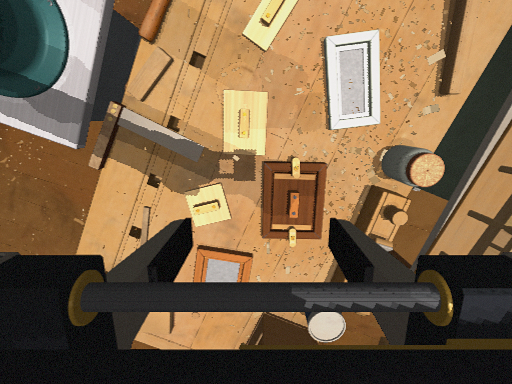

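The second view shows the dark frame with its old back at (295,200), buttons at (296,167) and (292,237), and the large back (245,122). It also shows the square back (207,206), the white frame (353,80) and the square frame (222,265), which is partly hidden.

```bash
cat > m.py <<'E'
from h import *
def masks(d):
    hsv=cv2.cvtColor(d["pixels"],cv2.COLOR_RGB2HSV).astype(int); H,S,V=[hsv[...,i] for i in range(3)]
    v,u=np.mgrid[:384,:512]; D=d["range_z"]
    c=np.stack([(u-d["mtx"][0,2])/d["mtx"][0,0]*D,(v-d["mtx"][1,2])/d["mtx"][1,1]*D,D],-1)
    Z=((c-d["t"])@d["R"])[...,2]
    return H,S,V,Z
def show(d,objs):
    H,S,V,Z=masks(d)
    M=dict(yel=(H>18)&(H<34)&(S>55)&(V>190)&(Z<.035),green=(H>55)&(H<85)&(S>80)&(Z<.05),
      white=(S<40)&(V>120)&(Z<.04)&(Z>.006),dark=(Z>.012)&(Z<.0245)&(V<140)&(S>100),bat=(Z>.0225)&(Z<.04), frame=(Z>.0145)&(Z<.025))
    for n,m,z,q in objs:
        mm=cv2.morphologyEx(M[m].astype(np.uint8),cv2.MORPH_CLOSE if m!="bat" else cv2.MORPH_OPEN,np.ones((3,3)))
        print(n,rect(d,mm,z,np.array(q),30))
E
python3 - <<'E'
from m import *
d=dict(np.load("w1.npz"))
show(d,[("tray","green",.024,(312,50)),("narrow","yel",.009,(240,127)),("  bat","bat",.029,(240,130)),("white","white",.02,(314,190)),("white h","frame",.02,(314,190)),("new","yel",.009,(217,223)),("  bat","bat",.029,(217,226))])
d=dict(np.load("w2.npz")); print()
show(d,[("white","white",.02,(353,80)),("white h","frame",.02,(353,80)),("new","yel",.009,(245,122)),("  bat","bat",.029,(244,125)),("sqb","yel",.009,(207,206)),("  bat","bat",.029,(206,208)),("dark","dark",.02,(295,200)),("dark h","frame",.02,(295,200)),("old bat","bat",.038,(294,205)),("btn1","bat",.0315,(296,167)),("btn2","bat",.0315,(292,237))])
E
```

```text
tray [495.1 358.1 157.  123.8 -74.3]
narrow [423.7 189.6 114.1  50.9  75.6]
  bat [425.2 189.7  49.4  16.   76. ]
white [595.9 133.4 153.3  89.7 -62.7]
white h [596.6 133.5 154.8  89.9 -62.9]
new [442.3  -5.6 125.   79.9 -73.2]
  bat [441.1   1.   50.7  13.9 -72.1]

white [596.3 132.2 153.2  89.5 -62.8]
white h [596.6 132.  154.1  90.5 -62.8]
new [ 4.405e+02  2.000e-01  1.126e+02  7.960e+01 -7.240e+01]
  bat [ 4.418e+02  1.000e-01  4.850e+01  1.590e+01 -7.090e+01]
sqb [ 423.7 -175.7   75.8   74.8   34.3]
  bat [ 424.4 -174.3   51.    17.3   33.7]
dark [ 579.5 -106.7  154.8  119.1  -70.8]
dark h [ 579.9 -107.1  155.2  119.6  -70.8]
old bat [ 578.1 -107.2   51.6   17.   -68.3]
btn1 [556.2 -41.3  37.5  13.  -67.7]
btn2 [ 601.7 -171.8   40.6   11.9  -67.9]
```

```bash
python3 - <<'E'
from h import *
print(go(556.6,-41.4,45,110.2)); print(go(602.3,-172.5,45,110.2))
E
```

```text
(array([-0.92,  6.58, 33.5 ]), array([-0.1, -0. ,  0.1]))
(array([-14.8 ,   6.32,  33.49]), array([-0.1, -0. ,  0.1]))
```

>>> apply_moves(slide=[[-0.4, 3, 5], [-0.9, 6.6, 11], [-0.9, 6.6, 17], [-0.9, 6.6, 23], [-0.9, 6.6, 28], [-0.9, 6.6, 31.5], [-0.9, 6.6, 33.5], [-0.9, 6.6, 33.5], [-0.9, 6.6, 33.5], [-0.9, 6.6, 33.5], [-0.9, 6.6, 33.5]], rot=[[0, 0, 0], [0, 0, 0], [0, 0, 0], [0, 0, 0], [0, 0, 0], [0, 0, 0], [0, 0, 0], [0, 0, 0], [0, 0, 0], [0, 0, 0], [0, 0, 0]], jaw=[0.6, 0.4, 0.4, 0.4, 0.4, 0.4, 0.4, 0.4, 0.13, 0.13, 0.13], squeeze=8)

```text
time_s: 3.88
position: [0.557, -0.0437, 0.0463]
eef_rot: [0.573, 0.82, 0.0, -0.0]
force: [-3.1, 0.1, 5.2]
grip_width: 0.153
finger_force: 7.9
```

>>> apply_moves(slide=[[0, 0, 0], [0, 0, 0], [0, 0, 0], [0, 0, 0], [0, 0, 0], [0, 0, 0], [0, 0, 0], [0, 0, 0], [0, 0, 0], [0, 0, 0], [0, 0, 0], [0, 0, 0], [0, 0, -2], [0, 0, -5]], rot=[[0, 0, 9], [0, 0, 18], [0, 0, 27], [0, 0, 36], [0, 0, 45], [0, 0, 54], [0, 0, 63], [0, 0, 72], [0, 0, 81], [0, 0, 88], [0, 0, 88], [0, 0, 88], [0, 0, 88], [0, 0, 88]], jaw=[0.13, 0.13, 0.13, 0.13, 0.13, 0.13, 0.13, 0.13, 0.13, 0.13, 0.13, 0.4, 0.4, 0.4])

```text
time_s: 5.62
position: [0.5574, -0.0442, 0.0968]
eef_rot: [0.982, 0.191, -0.0, 0.0]
force: [0.2, -0.5, -1.0]
grip_width: 0.399
finger_force: 0.0
```

```bash
python3 - <<'E'
from h import *
p,R,s=pose(); print(p,yaw(R),s["force"])
print(go(602.3,-172.5,100,110.2)); print(go(602.3,-172.5,45,110.2))
E
```

```text
[ 0.55738318 -0.0441628   0.09679795] 22.04738637830173 [ 0.15512541 -0.50783014 -1.00459059]
(array([-0.65, 13.58, -0.32]), array([ -0. ,   0. , -88.2]))
(array([-0.65, 13.58,  5.18]), array([ -0. ,   0. , -88.2]))
```

>>> apply_moves(slide=[[0, 3, 0], [-0.2, 6, 0], [-0.4, 9, 0], [-0.6, 12, 0], [-0.6, 13.6, 0], [-0.6, 13.6, 0], [-0.6, 13.6, 0], [-0.6, 13.6, 0], [-0.6, 13.6, 0], [-0.6, 13.6, 2], [-0.6, 13.6, 4.5], [-0.6, 13.6, 5.1], [-0.6, 13.6, 5.1], [-0.6, 13.6, 5.1], [-0.6, 13.6, 5.1], [-0.6, 13.6, 5.1]], rot=[[0, 0, -10], [0, 0, -20], [0, 0, -30], [0, 0, -40], [0, 0, -50], [0, 0, -60], [0, 0, -70], [0, 0, -80], [0, 0, -88], [0, 0, -88], [0, 0, -88], [0, 0, -88], [0, 0, -88], [0, 0, -88], [0, 0, -88], [0, 0, -88]], jaw=[0.4, 0.4, 0.4, 0.4, 0.4, 0.4, 0.4, 0.4, 0.4, 0.4, 0.4, 0.4, 0.4, 0.13, 0.13, 0.13])

```text
time_s: 7.62
position: [0.602, -0.1725, 0.045]
eef_rot: [0.573, 0.819, -0.0, -0.001]
force: [-4.6, 0.1, 4.2]
grip_width: 0.148
finger_force: 8.0
```

>>> apply_moves(slide=[[0, 0, 0], [0, 0, 0], [0, 0, 0], [0, 0, 0], [0, 0, 0], [0, 0, 0], [0, 0, 0], [0, 0, 0], [0, 0, 0], [0, 0, 0], [0, 0, 0], [0, 0, 0], [0, 0, -2], [0, 0, -8], [0, -3, -14], [0, -6, -20], [0, -8, -26], [0, -8, -26], [0, -8, -26]], rot=[[0, 0, 9], [0, 0, 18], [0, 0, 27], [0, 0, 36], [0, 0, 45], [0, 0, 54], [0, 0, 63], [0, 0, 72], [0, 0, 81], [0, 0, 88], [0, 0, 88], [0, 0, 88], [0, 0, 88], [0, 0, 78], [0, 0, 68], [0, 0, 58], [0, 0, 48], [0, 0, 38], [0, 0, 28]], jaw=[0.13, 0.13, 0.13, 0.13, 0.13, 0.13, 0.13, 0.13, 0.13, 0.13, 0.13, 0.4, 0.4, 0.4, 0.4, 0.4, 0.4, 0.4, 0.4])

```text
time_s: 10.0
position: [0.5276, -0.2002, 0.3076]
eef_rot: [0.752, 0.659, 0.002, 0.001]
force: [-0.3, -0.1, -0.6]
grip_width: 0.398
finger_force: 0.0
```

```bash
python3 - <<'E'
from h import *
d=wrist(); np.savez("w3.npz",**d); cv2.imwrite("pics/w3.png",d["pixels"][:,:,::-1]); p,R,s=pose(); print(p,yaw(R)); 
E
```

```text
[ 0.52745033 -0.1998446   0.30685715] 82.7002485445285
```

View pics/w3.png

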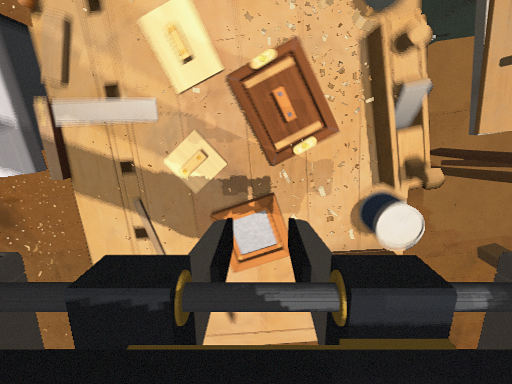

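Both buttons, at (263,57) and (305,146), now lie along the rails. The old back's batten is at (284,104), and most of the square frame can be seen at (255,232).

```bash
python3 - <<'E'
from m import *
d=dict(np.load("w3.npz"))
show(d,[("dark h","frame",.02,(285,100)),("old bat","bat",.038,(284,104)),("btn1","bat",.0315,(263,57)),("btn2","bat",.0315,(305,146)),("sqf h","frame",.02,(255,232)),("new","yel",.009,(180,42)),("  bat","bat",.029,(180,42)),("sqb","yel",.009,(195,160)),(" bat","bat",.029,(193,160))])
H,S,V,Z=masks(d)
card=(S<60)&(V>110)&(Z<.02)&(np.hypot(np.mgrid[:384,:512][1]-255,np.mgrid[:384,:512][0]-232)<40)
print("card",rect(d,cv2.morphologyEx(card.astype(np.uint8),cv2.MORPH_CLOSE,np.ones((5,5))),.005,np.array((255,232))))
import numpy as np
print(go(578,-107,100,110),go(578,-107,58,110))
E
```

```text
dark h [ 580.3 -107.8  153.5  118.7  -70.8]
old bat [ 579.  -108.8   49.7   17.   -71.3]
btn1 [557.2 -43.3  38.8  15.   22.1]
btn2 [ 602.5 -173.1   39.3   14.9   22.2]
sqf h [ 499.6 -312.5  116.4  115.2  -79.7]
new [437.9  -1.9 115.1  86.3 -70.6]
  bat [442.2  -1.4  51.1  16.  -72.2]
sqb [ 422.  -177.6   76.5   75.9  -54.6]
 bat [ 424.9 -175.8   50.7   16.    34.2]
card [ 500.6 -315.6   67.1   67.   -78.8]
(array([ 9.82,  3.77, 20.71]), array([  0.2,  -0.1, -27.3])) (array([ 9.81,  3.76, 24.91]), array([  0.2,  -0.1, -27.3]))
```

>>> apply_moves(slide=[[3, 1, 5], [6, 2.5, 10], [9.8, 3.8, 15], [9.8, 3.8, 20], [9.8, 3.8, 24], [9.8, 3.8, 26.3], [9.8, 3.8, 26.3], [9.8, 3.8, 26.3], [9.8, 3.8, 26.3], [9.8, 3.8, 26.3], [9.8, 3.8, 26.3]], rot=[[0.2, 0, -7], [0.2, 0, -14], [0.2, 0, -20], [0.2, 0, -26], [0.2, 0, -26], [0.2, 0, -26], [0.2, 0, -26], [0.2, 0, -26], [0.2, 0, -26], [0.2, 0, -26], [0.2, 0, -26]], jaw=[0.4, 0.4, 0.4, 0.4, 0.4, 0.4, 0.4, 0.1, 0.1, 0.1, 0.1], squeeze=25)

```text
time_s: 11.42
position: [0.5791, -0.1077, 0.042]
eef_rot: [0.587, 0.809, -0.001, -0.001]
force: [-0.0, 0.8, 3.7]
grip_width: 0.17
finger_force: 25.0
```

```bash
python3 - <<'E'
from h import *
p,R,s=pose(); print(p,yaw(R),s["force"])
print(go(495,358,100,106));print(go(495,358,41,106))
E
```

```text
[ 0.57906553 -0.1077056   0.041993  ] 108.06312090374456 [-0.02083973  0.77524453  3.66744286]
(array([46.89,  6.43, -5.78]), array([-0.2, -0. ,  2.1]))
(array([46.88,  6.45,  0.12]), array([-0.2, -0. ,  2.1]))
```

>>> apply_moves(slide=[[0, 0, -3], [2, 0, -8], [8, 1, -8], [14, 2, -8], [20, 3, -8], [26, 4, -8], [32, 5, -8], [38, 5.5, -8], [44, 6.4, -8], [46.9, 6.4, -7], [46.9, 6.4, -3], [46.9, 6.4, -0.5], [46.9, 6.4, 0.1], [46.9, 6.4, 0.3], [46.9, 6.4, 0.3], [46.9, 6.4, 0.3], [46.9, 6.4, 0.3], [46.9, 6.4, -3], [46.9, 6.4, -8]], rot=[[0, 0, 0], [0, 0, 0], [0, 0, 0], [0, 0, 0], [0, 0, 1], [0, 0, 1], [0, 0, 2], [0, 0, 2], [0, 0, 2], [0, 0, 2], [0, 0, 2], [0, 0, 2], [0, 0, 2], [0, 0, 2], [0, 0, 2], [0, 0, 2], [0, 0, 2], [0, 0, 2], [0, 0, 2]], jaw=[0.1, 0.1, 0.1, 0.1, 0.1, 0.1, 0.1, 0.1, 0.1, 0.1, 0.1, 0.1, 0.1, 0.1, 0.4, 0.4, 0.4, 0.4, 0.4])

```text
time_s: 13.8
position: [0.4937, 0.3574, 0.1217]
eef_rot: [0.601, 0.799, -0.003, -0.001]
force: [1.1, 1.0, 1.0]
grip_width: 0.4
finger_force: 0.0
```

```bash
python3 - <<'E'
from h import *
p,R,s=pose(); print(p,yaw(R),s["force"])
print(go(425,189.6,33.5,76))
d=wrist(); np.savez("w4.npz",**d); cv2.imwrite("pics/w4.png",d["pixels"][:,:,::-1])
E
```

```text
[0.493736   0.35738167 0.12170829] 106.06430180401954 [1.14188318 0.97050017 0.97080845]
(array([-14.21, -11.2 ,   8.9 ]), array([-0.3,  0.1, 30.1]))
```

View pics/w4.png

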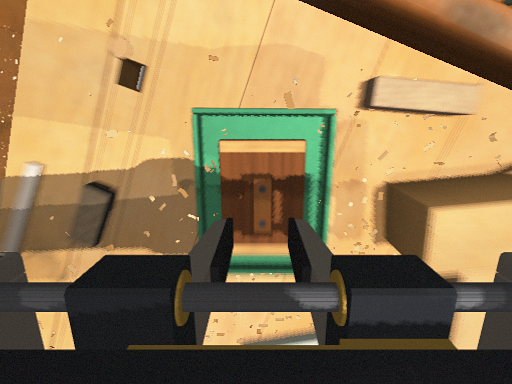

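The old back lies flat and centred in the tray, batten at (262,205). Next is the narrow back.

>>> apply_moves(slide=[[-4, -3, -2], [-9, -7, -2], [-14, -11, 0], [-14.2, -11.2, 4], [-14.2, -11.2, 8], [-14.2, -11.2, 8.9], [-14.2, -11.2, 8.9], [-14.2, -11.2, 8.9], [-14.2, -11.2, 8.9], [-14.2, -11.2, 8.9], [-14.2, -11.2, 8.9]], rot=[[0, 0, 10], [0, 0, 20], [0, 0, 30], [0, 0, 30], [0, 0, 30], [0, 0, 30], [0, 0, 30], [0, 0, 30], [0, 0, 30], [0, 0, 30], [0, 0, 30]], jaw=[0.4, 0.4, 0.4, 0.4, 0.4, 0.4, 0.4, 0.1, 0.1, 0.1, 0.1])

```text
time_s: 15.22
position: [0.4263, 0.1911, 0.0339]
eef_rot: [0.788, 0.616, -0.001, -0.001]
force: [-0.9, -0.1, 7.2]
grip_width: 0.17
finger_force: 25.0
```

```bash
python3 - <<'E'
from h import *
p,R,s=pose(); print(p,yaw(R),s["force"])
print(go(596.5,132.8,48,117.2))
E
```

```text
[0.42634499 0.19106194 0.03385205] 76.08711409221047 [-0.91511769 -0.0798469   7.1672875 ]
(array([-1.56, 17.91, -1.47]), array([ -0.1,  -0.1, -41.1]))
```

>>> apply_moves(slide=[[0, 0, -2], [0, 0, -6], [-0.4, 5, -6], [-0.8, 10, -6], [-1.4, 15, -6], [-1.4, 17.9, -6], [-1.4, 17.9, -5], [-1.4, 17.9, -4.5], [-1.4, 17.9, -4.5]], rot=[[0, 0, 0], [0, 0, 0], [0, 0, -9], [0, 0, -18], [0, 0, -27], [0, 0, -36], [0, 0, -41], [0, 0, -41], [0, 0, -41]], jaw=[0.1, 0.1, 0.1, 0.1, 0.1, 0.1, 0.1, 0.1, 0.1])

```text
time_s: 16.35
position: [0.5958, 0.134, 0.0771]
eef_rot: [0.522, 0.853, -0.001, -0.002]
force: [-0.3, 0.1, -0.9]
grip_width: 0.168
finger_force: 25.0
```

```bash
python3 - <<'E'
from m import *
p,R,s=pose(); print(p,yaw(R),s["force"])
print(go(595.8,134.2,43.5,117.2))
d=wrist(); np.savez("w5.npz",**d); cv2.imwrite("pics/w5.png",d["pixels"][:,:,::-1])
E
```

```text
[0.59575323 0.13399277 0.07707833] 117.00369631455806 [-0.30544967  0.14492603 -0.94955514]
(array([0.01, 0.03, 3.36]), array([-0.2, -0.1, -0.2]))
```

View pics/w5.png

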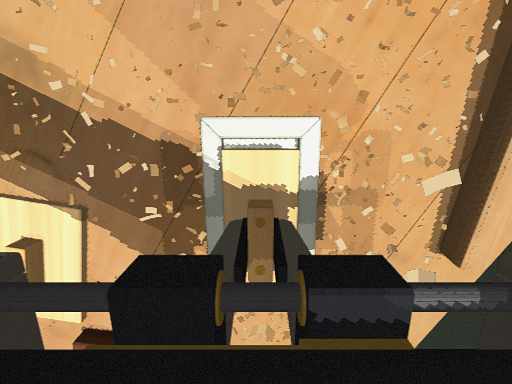

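The panel hangs straight over the white rebate (opening about 222–300 px wide), so I lower it.

>>> apply_moves(slide=[[0, 0, 2], [0, 0, 3], [0, 0, 3.4], [0, 0, 3.4], [0, 0, 3.4], [0, 0, 3.4], [0, 0, 3.4], [0, 0, 0], [0, 0, -6], [0, 0, -9], [0, 0, -9]], rot=[[0, 0, 0], [0, 0, 0], [0, 0, 0], [0, 0, 0], [0, 0, 0], [0, 0, 0], [0, 0, 0], [0, 0, 0], [0, 0, 0], [0, 0, 0], [0, 0, 0]], jaw=[0.1, 0.1, 0.1, 0.1, 0.3, 0.3, 0.3, 0.3, 0.4, 0.4, 0.4])

```text
time_s: 17.77
position: [0.5984, 0.1342, 0.1702]
eef_rot: [0.522, 0.853, 0.001, 0.0]
force: [0.1, -0.7, -0.8]
grip_width: 0.404
finger_force: 0.0
```

```bash
python3 - <<'E'
from m import *
p,R,s=pose(); print(p,yaw(R),s["force"])
print(go(441.7,-0.3,80,108.5),go(441.7,-0.3,34,108.5))
d=wrist(); np.savez("w6.npz",**d); cv2.imwrite("pics/w6.png",d["pixels"][:,:,::-1])
H,S,V,Z=masks(d); print(np.round(Z[150:250:12,250:270:10]*1000))
show(d,[("white","frame",.02,(262,190)),("bat","bat",.038,(262,230))])
E
```

```text
[0.59839485 0.1341656  0.17020561] 117.0707520727643 [ 0.1305252  -0.68949374 -0.76677476]
(array([ -4.85, -20.09,   8.97]), array([ 0.1, -0.1,  8.6])) (array([ -4.85, -20.1 ,  13.57]), array([ 0.1, -0.1,  8.6]))
[[19. 17.]
 [19. 17.]
 [17. 39.]
 [18. 39.]
 [18. 38.]
 [18. 38.]
 [18. 19.]
 [18. 17.]
 [20. 19.]]
white [596.9 133.5 153.8  89.1 -62.8]
bat [597.  133.1  51.7  15.2 -63. ]
```

View pics/w6.png

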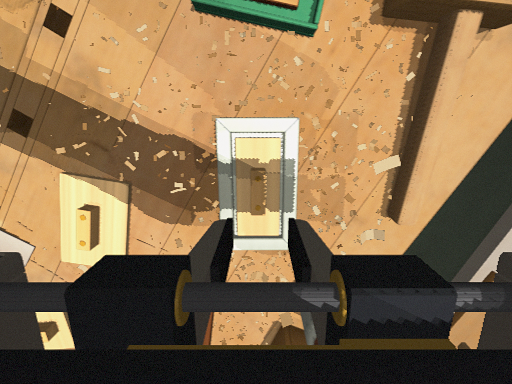

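Narrow back is seated: panel top at 18 mm, batten centred within 1 mm. Next is the large back.

>>> apply_moves(slide=[[-1.5, -5.5, 0], [-2.8, -11, 1], [-4, -16.5, 4], [-4.8, -20, 8], [-4.8, -20.1, 11], [-4.8, -20.1, 13.5], [-4.8, -20.1, 13.6], [-4.8, -20.1, 13.6], [-4.8, -20.1, 13.6], [-4.8, -20.1, 13.6], [-4.8, -20.1, 13.6]], rot=[[0, 0, 3], [0, 0, 6], [0, 0, 8.5], [0, 0, 8.5], [0, 0, 8.5], [0, 0, 8.5], [0, 0, 8.5], [0, 0, 8.5], [0, 0, 8.5], [0, 0, 8.5], [0, 0, 8.5]], jaw=[0.4, 0.4, 0.4, 0.4, 0.4, 0.4, 0.4, 0.1, 0.1, 0.1, 0.1])

```text
time_s: 19.2
position: [0.4384, -0.0005, 0.0316]
eef_rot: [0.584, 0.812, -0.002, -0.002]
force: [0.6, -0.3, -0.8]
grip_width: 0.169
finger_force: 25.1
```

```bash
python3 - <<'E'
from m import *
p,R,s=pose(); print(p,yaw(R),s["force"])
off=(p[:2]*1000-[441.7,-.3])@R[:2,0]; print("along",off)
t=np.array([580,-107.4])+off*np.array([np.cos(np.radians(109.2)),np.sin(np.radians(109.2))])
print(t,go(*t,80,109.2))
E
```

```text
[ 0.43840702 -0.00045047  0.03158837] 108.5802460654667 [ 0.55332686 -0.27349042 -0.76303346]
along 0.9066277187302731
[ 579.70184038 -106.54380221] (array([-14.55,   9.99,  -4.9 ]), array([-0.3, -0.1, -0.6]))
```

>>> apply_moves(slide=[[0, 0, -2], [0, 0, -6], [-4, 3, -6], [-8, 6, -6], [-12, 8.5, -6], [-14.5, 10, -6], [-14.5, 10, -5], [-14.5, 10, -5], [-14.5, 10, -5]], rot=[[0, 0, 0], [0, 0, 0], [0, 0, 0], [0, 0, 0], [0, 0, -0.5], [0, 0, -0.5], [0, 0, -0.5], [0, 0, -0.5], [0, 0, -0.5]], jaw=[0.1, 0.1, 0.1, 0.1, 0.1, 0.1, 0.1, 0.1, 0.1])

```text
time_s: 20.32
position: [0.5792, -0.1049, 0.0811]
eef_rot: [0.58, 0.815, -0.001, -0.002]
force: [0.4, -0.7, -1.7]
grip_width: 0.168
finger_force: 25.0
```

```bash
python3 - <<'E'
from m import *
p,R,s=pose(); print(p,yaw(R),s["force"])
print(go(579.7,-106.5,41,109.2))
E
```

```text
[ 0.57917954 -0.10485095  0.08114672] 109.12091296839309 [ 0.42152911 -0.72497453 -1.68628986]
(array([-0.18,  0.01,  4.01]), array([-0.3, -0.1, -0.1]))
```

>>> apply_moves(slide=[[-0.2, 0, 1], [-0.2, 0, 3], [-0.2, 0, 3.8], [-0.2, 0, 4], [-0.2, 0, 4], [-0.2, 0, 4], [-0.2, 0, 4], [-0.2, 0, 4], [-0.2, 0, 1], [-0.2, 0, -5], [-0.2, 0, -9], [-0.2, 0, -9]], rot=[[0, 0, 0], [0, 0, 0], [0, 0, 0], [0, 0, 0], [0, 0, 0], [0, 0, 0], [0, 0, 0], [0, 0, 0], [0, 0, 0], [0, 0, 0], [0, 0, 0], [0, 0, 0]], jaw=[0.1, 0.1, 0.1, 0.1, 0.1, 0.35, 0.35, 0.35, 0.35, 0.4, 0.4, 0.4])

```text
time_s: 21.82
position: [0.5834, -0.1084, 0.175]
eef_rot: [0.58, 0.814, 0.001, 0.001]
force: [0.1, 0.1, -1.0]
grip_width: 0.397
finger_force: 0.0
```

```bash
python3 - <<'E'
from m import *
p,R,s=pose(); print(p,yaw(R),s["force"])
print(go(424.8,-175.2,80,34),go(424.8,-175.2,33,34))
d=wrist(); np.savez("w7.npz",**d); cv2.imwrite("pics/w7.png",d["pixels"][:,:,::-1])
H,S,V,Z=masks(d); print(np.round(Z[130:250:12,230:300:12]*1000))
show(d,[("dark","frame",.02,(262,190)),("bat","bat",.038,(262,215))])
E
```

```text
[ 0.58336134 -0.10835094  0.17504555] 109.07010654005512 [ 0.07977034  0.13418096 -0.97044225]
(array([ -1.12, -17.2 ,   9.45]), array([ 0.2, -0.1, 75.1])) (array([ -1.12, -17.21,  14.15]), array([ 0.2, -0.1, 75.1]))
[[  8.  10.   9.   9.   9.   9.]
 [ 18.  19.  18.  17.  17.  19.]
 [ 18.  17.  17.  17.  17.  17.]
 [ 17.  18.  33.  19.  18.  19.]
 [ 17.  18.  38.  17.  17.  19.]
 [ 18.  17.  38.  18.  18.  18.]
 [ 19.  16.  37.  17.  18.  18.]
 [ 17.  18.  17.  17.  19.  18.]
 [167.  17.  18.  17.  17. 164.]
 [172.  20.  25.  28.  20. 167.]]
dark [ 589.9 -103.7  153.1   97.8  -71. ]
bat [ 581.2 -106.8   51.1   15.4  -71. ]
```

View pics/w7.png

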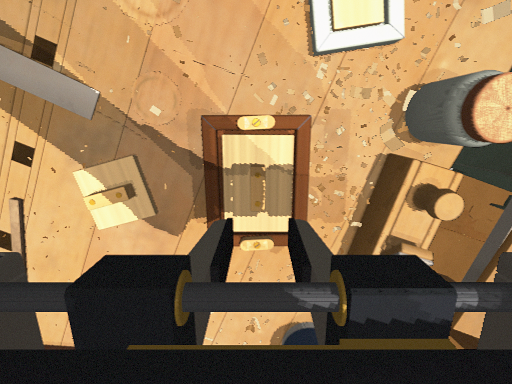

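The large back is seated flat (17–18 mm) with both buttons still aside at (256,122) and (257,245). The square back comes last.

>>> apply_moves(slide=[[-0.1, -3, 0], [-0.3, -6, 0], [-0.5, -9, 0], [-0.7, -12, 0], [-0.9, -15, 2], [-1.1, -17.2, 5], [-1.1, -17.2, 8], [-1.1, -17.2, 9], [-1.1, -17.2, 12], [-1.1, -17.2, 14], [-1.1, -17.2, 14.2], [-1.1, -17.2, 14.2], [-1.1, -17.2, 14.2], [-1.1, -17.2, 14.2], [-1.1, -17.2, 14.2], [-1.1, -17.2, 14.2]], rot=[[0, 0, 10], [0, 0, 20], [0, 0, 30], [0, 0, 40], [0, 0, 50], [0, 0, 60], [0, 0, 70], [0, 0, 75], [0, 0, 75], [0, 0, 75], [0, 0, 75], [0, 0, 75], [0, 0, 75], [0, 0, 75], [0, 0, 75], [0, 0, 75]], jaw=[0.4, 0.4, 0.4, 0.4, 0.4, 0.4, 0.4, 0.4, 0.4, 0.4, 0.4, 0.4, 0.1, 0.1, 0.1, 0.1])

```text
time_s: 23.88
position: [0.423, -0.1765, 0.0313]
eef_rot: [0.956, 0.292, -0.0, 0.001]
force: [-1.8, -0.8, 25.5]
grip_width: 0.169
finger_force: 32.4
```

```bash
python3 - <<'E'
from m import *
p,R,s=pose(); print(p,yaw(R),s["force"])
off=(p[:2]*1000-[424.8,-175.2])@R[:2,0]; print("along",off)
t=np.array([499.8,-312.5])+off*np.array([np.cos(np.radians(10.3)),np.sin(np.radians(10.3))])
print(t,go(*t,80,10.3))
E
```

```text
[ 0.42303439 -0.17651517  0.03134654] 33.98822828292774 [-1.81050368 -0.78699114 25.47287418]
along -2.199168804674659
[ 497.63627072 -312.89321625] (array([-1.45, 15.49, -4.83]), array([ 0.1,  0.1, 23.7]))
```

>>> apply_moves(slide=[[0, 0, -2], [0, 0, -6], [-0.3, 4, -6], [-0.6, 8, -6], [-1, 12, -6], [-1.4, 15.5, -6], [-1.4, 15.5, -5], [-1.4, 15.5, -5], [-1.4, 15.5, -5]], rot=[[0, 0, 0], [0, 0, 0], [0, 0, 6], [0, 0, 12], [0, 0, 18], [0, 0, 23.7], [0, 0, 23.7], [0, 0, 23.7], [0, 0, 23.7]], jaw=[0.1, 0.1, 0.1, 0.1, 0.1, 0.1, 0.1, 0.1, 0.1])

```text
time_s: 25.0
position: [0.4965, -0.3094, 0.0793]
eef_rot: [0.996, 0.091, -0.002, -0.001]
force: [-0.0, 0.7, -0.4]
grip_width: 0.166
finger_force: 29.2
```

```bash
python3 - <<'E'
from m import *
p,R,s=pose(); print(p,yaw(R),s["force"])
print(go(497.6,-312.9,41,10.3))
d=wrist(); np.savez("w8.npz",**d); cv2.imwrite("pics/w8.png",d["pixels"][:,:,::-1])
show(d,[("sqf","frame",.02,(262,190))])
E
```

```text
[ 0.49652735 -0.3093683   0.07926654] 10.423133732744382 [-0.00661112  0.66061041 -0.41585811]
(array([0.06, 0.37, 3.83]), array([-0.1,  0.3,  0.1]))
sqf [ 509.1 -312.1  114.6   94.7  -79.6]
```

View pics/w8.png

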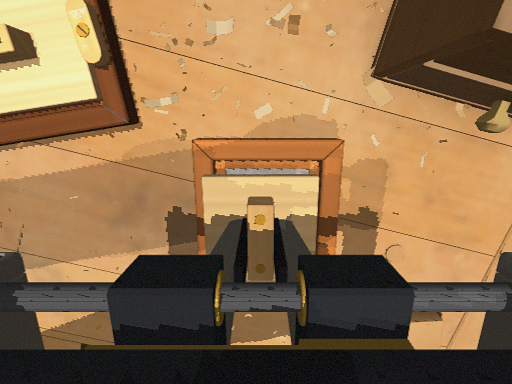

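```bash
python3 - <<'E'
from m import *
d=dict(np.load("w8.npz")); p,R,s=pose()
w=cast(d,[(202,176),(320,176)],.0575)[:,:2]; f=cast(d,[(193,140),(343,140)],.02)[:,:2]
for q in (w,f): print(((q-p[:2])@R[:2,:2]*1000).round(1))
E
```

```text
[[ 38.1 -37.6]
 [ 38.1  37.3]]
[[ 58.1 -51.1]
 [ 58.1  61.3]]
```

>>> apply_moves(slide=[[0, 0.4, 0], [0, 0.4, 1.5], [0, 0.4, 3], [0, 0.4, 3.7], [0, 0.4, 3.8], [0, 0.4, 3.8], [0, 0.4, 3.8], [0, 0.4, 3.8], [0, 0.4, 3.8], [0, 0.4, 1], [0, 0.4, -5], [0, 0.4, -9], [0, 0.4, -9]], rot=[[0, 0, 0], [0, 0, 0], [0, 0, 0], [0, 0, 0], [0, 0, 0], [0, 0, 0], [0, 0, 0], [0, 0, 0], [0, 0, 0], [0, 0, 0], [0, 0, 0], [0, 0, 0], [0, 0, 0]], jaw=[0.1, 0.1, 0.1, 0.1, 0.1, 0.1, 0.35, 0.35, 0.35, 0.35, 0.4, 0.4, 0.4])

```text
time_s: 26.68
position: [0.4997, -0.3158, 0.173]
eef_rot: [0.996, 0.09, 0.001, 0.001]
force: [-0.3, 0.7, 0.4]
grip_width: 0.401
finger_force: 0.0
```

```bash
python3 - <<'E'
from m import *
p,R,s=pose(); print(p,yaw(R),s["force"])
d=wrist(); np.savez("w9.npz",**d); cv2.imwrite("pics/w9.png",d["pixels"][:,:,::-1])
H,S,V,Z=masks(d); print(np.round(Z[140:250:12,220:310:12]*1000))
show(d,[("sqf","frame",.02,(262,190)),("bat","bat",.038,(262,215))])
E
```

```text
[ 0.49969843 -0.3158031   0.17298422] 10.372731388658826 [-0.29036412  0.69423472  0.41858213]
[[ 20.  18.  19.  20.  20.  20.  20.  20.]
 [ 19.   9.   8.   9.   7.   8.   8.  19.]
 [ 18.  16.  18.  16.  19.  17.  18.  20.]
 [ 20.  18.  17.  39.  18.  18.  18.  20.]
 [ 19.  17.  18.  38.  17.  18.  17.  20.]
 [ 20.  18.  18.  39.  17.  17.   7.  20.]
 [ 21.  18.  18.  38.  18.  19.   9.  21.]
 [162. 157.  18.  20.  19.  20. 162. 162.]
 [180. 159.  -1.  -0.  -1.  -0. 174. 181.]
 [195. 162.  -1.  -0.   0.   0. 175. 196.]]
sqf [ 499.7 -314.1  114.9  114.4  -79.7]
bat [ 499.4 -314.6   50.9   15.4   10.3]
```

View pics/w9.png

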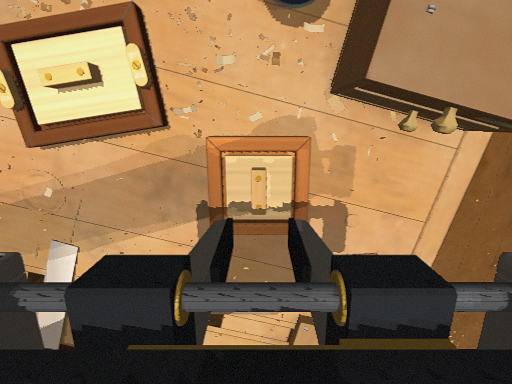

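The square back is seated, its top level at 18 mm and its batten (258,187) centred in the frame. I'll hand in.

```bash
python3 -c "
from m import *
d=dict(np.load('w4.npz')); print((masks(d)[3][145:225:20,228:300:15]*1000).round())
print(bot.job_done())"
```

```text
[[14. 14. 14. 13. 14.]
 [14. 13. 13. 14. 13.]
 [14. 14. 35. 15. 14.]
 [14. 14. 34. 14. 15.]]
the job is handed in; nothing more can be done
None
```

The job is handed in, with no verdict returned: the old back lies flat in the tray, the three new backs sit fully down in their frames batten up, and the dark frame's buttons are left aside; I kept clear of the pencil, oilstone and jar but did not re-measure them.

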